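# Close up the bead box: drawers home, then the lid down

### The arm

A 6-joint arm with a two-finger parallel gripper is mounted at the origin on a cart in front of the work surface, level with it; the furniture and walls round the work are solid. World frame = base frame: x ahead of the robot, y to its left, z up, the work surface at z = 0. Lengths are in mm, angles in rad, forces in N, time in s.
With the tool pointing down it reaches from about 350 to 725 mm from the base axis. Payload 4.3 kg.
Tool frame: the origin (TCP) lies on the centre line of the jaws, within the pads' length; the fingertips stand env.tcp_to_tips ahead of it and the grasp point (between the pads) lies 11 mm behind it (env.tcp_to_tips is the distance from the TCP to the fingertips, in mm); x points along the fingers, y is the direction in which the jaws open and shut, and the axes are right-handed (so a half turn about x gives the same grasp; the last joint's range is limited). The gripper opens to 85 mm and grips with 20 to 120 N. Pads are 22 mm wide; open, the fingers measure 114 mm over their backs; the gripper's body (76 mm by 85 mm) begins 54 mm behind the grasp point. The pads swing forward as they close: fully open they stand 13 mm farther back than shut.
Start: joints at [-1.321, 0.377, 0.081, 1.274, 0, 1.46], TCP at [202.463, -538.215, 239.329] pointing down, gripper open.
Joint ranges: [-2.72, 2.72], [-0.84, 1.66], [-1.02, 1.22], [-1.77, 2.12], [-1.37, 1.28], [-3.14, 3.14]. Speed limits (rad/s): [2.57, 2.57, 3.14, 3.14, 3.14, 3.14].

### API

Orientations are given as [roll, pitch, yaw] about the fixed x, y, z axes, in that order (R = Rz(yaw) Ry(pitch) Rx(roll)).
In Python, from cell import env gives the robot as it stands.
- The arm moves only by the shell command python3 -m handwheel 'ROWS' [OPENING] [FORCE]. ROWS is JSON, a list of rows, each a list of 6 numbers: the shift along the tool's x, y, z in cm, then the turn, a rotation vector about the tool's x, y, z in degrees. A call has 1 to 20 rows; each row is the pose to reach, as a shift and turn from the pose measured when the call began, along the tool's axes at that moment; what a row does not reach only later rows make up. A row lasts 1/12 s, in which the tool goes at most 41.7 mm and 7.16 degrees, less where a joint would pass 70% of its speed; a pose out of reach is approached as far as the arm can. A call with a gripper value outside its range is refused whole. OPENING is the opening, from 0 (shut) to 1 (fully open), set as the call begins (- or left out, the last holds). The fingers move at their own pace and stop on an object; FORCE is the grip in N (left out, the last holds). Time passes only in rows, so rows that repeat a pose let the fingers close. It gives the time, the measured TCP pose, the force and the opening at its end, in the units of the state.
- env.get_obs(): the state, without advancing time (a new reading comes with each control period).
- env.capture(name): name is "side" or "top"; returns the picture (420x560x3 uint8, red, green, blue); there is no depth.
- env.get_calibration(name): a dict with "fx", "fy", "cx", "cy" (pixels), "T" (4x4, takes a point from camera to world coordinates). Camera axes: x right, y down, z forward; pixel columns grow to the right and rows downward; lengths in mm; the calibration is good to about 2 mm. A picture is of the moment at which its call begins. get_calibration takes no time and is no camera call.
- env.job_done(): hands the job in, once; it reports no verdict.
The state is a dict: "clock": time; "joint_pos": joint angles; "dq": joint speeds; "joint_efforts": joint torques, N m; "tool_pos": TCP position; "orientation": TCP orientation; "force": force on the tool from outside, world axes, zero at the start; "moment": the same for the moment, N m; "width": finger opening in mm.
Only numpy, scipy, OpenCV 4.12 (cv2) and the standard library are available. Lean on these libraries where they do the work, as an engineer would, in place of code of your own. Each camera call takes 0.05 s, during which the arm holds its last target.

### The job

Close up the small wooden bead box: push both of its drawers fully home while the lid is still up, then tip the lid over and press it down flat, so that its front lip drops over the drawer fronts. Just push with the fingertips, nothing needs to be gripped; do not shove the box out of its place, tip it or lift it, and leave the dish and tools lying around it undisturbed.

Things in the scene. Friction and masses are not known exactly. Their poses are not given: they have to be found in the camera images.
- bead_box: loose box of brown wood, 100 deep (x) by 210 wide (y) by 70 mm high without its lid, about 3 kg, standing on the bench on rubber feet (a steady push of more than about 15 N can make it slide). Origin at the centre of its underside, on the bench; its own x points from the drawer side to the hinge side at the back (at yaw 0 away from the robot), y to the left, z up. Walls 6 mm; the drawer side is its face at own x = -50 mm.
- left_drawer_front (a point): centre of the outer (robot-side) face of the left drawer's plain front board, 94 wide, 44 mm high, pale wood; it moves with the drawer. Shut, it is at box x = -50, y = +50, z = 30 mm. The board spans 8 to 52 mm above the bench; there is no handle, only a flat brass label frame. It starts 25 to 60 mm ahead of the box. A flat black tray of glass bits, about 10 mm high, lies fixed on the bench ahead of the box, partly under the open drawers.
- right_drawer_front (a point): the same for the right drawer (shut: box x = -50, y = -50, z = 30 mm).
- left_drawer (a joint): how far the left drawer stands out of the box, m, along the box's own -x; 0 = fully home (hard stop), 0.075 = open stop. Slides with about 1.2 N of friction and stays where it is left.
- right_drawer (a joint): the same for the right drawer.
- lid (a joint): opening angle of the lid, rad: 0 = lying flat on the box, 1.57 = upright, more = leaning back away from the drawers (stop at 1.85). It begins about upright or leaning back a little. The hinge is stiff: the lid stays at any angle and must be pushed all the way, with about 0.15 to 0.4 N m (about 2 to 5 N at 90 mm from the hinge).
- lid_hinge (a point): middle of the hinge line, at box x = +50, y = 0, z = 71 mm; the line runs along the box's own y.
- lid_edge (a point): middle of the lid's free edge on its outer face (the face that is on top when shut), 110 mm from the hinge line and 8 mm off it. The lid is a board 110 long, 210 wide and 8 mm thick, lying on the outer side of the hinge line; the lip, 6 mm thick, stands 26 mm out from its inner face along the free edge (it points to the drawer side when the lid is up). The free edge of the upright lid is 181 mm above the bench. Shut, the top of the lid is 79 mm above the bench.
- bead_dish: round white dish of beads, 85 mm across, 17 high, loose on the bench (origin: centre of underside). Leave alone.
- slag: lump of black glass, 34x52x26 mm, loose. Leave alone.
- cork: cork block, 30x60x24 mm, loose. Leave alone.
- graver_handle: short wooden graver, 24x62x24 mm, loose. Leave alone.
- bead_press: small wooden hand stamp standing upright, 22 mm across, 62 high, loose. Leave alone.
- lighter: black pocket lighter lying flat, 24x65x12 mm, loose. Leave alone.

How it is judged (in metres and radians):
On the way, in this order (a step that is already met when the one before it is completed fails the run):
1. both drawers are fully home while the lid still stands open (value of joint each of left_drawer, right_drawer below 0.004 m and value of joint lid above 0.8 rad), for 0.2 s.
2. the lid is down (value of joint lid below 0.05 rad), for 0.2 s.
At the end, for the whole second after the job is handed in: both drawers within 4 mm of fully home, the lid within 0.05 rad of flat (its edge within 5.5 mm), the box upright, at rest and less than 20 mm from where it stood, every other thing less than 25 mm from where it was, the hand stamp still standing (value of joint each of left_drawer, right_drawer below 0.004 m and value of joint lid below 0.05 rad and angle between bead_box's own z axis and vertical below 0.05 rad and distance of bead_box from where it was at the start of the episode below 0.02 m and linear speed of bead_box below 0.01 m/s and distance of each of bead_dish, slag, cork, graver_handle, bead_press, lighter from where it was at the start of the episode below 0.025 m and angle between bead_press's own z axis and vertical below 0.5 rad); the robot touches nothing.
It fails at once if the box is lifted or tipped (height (world z) of bead_box above 0.012 m or angle between bead_box's own z axis and vertical above 0.15 rad).
It fails at once if the box is shoved more than 20 mm (distance of bead_box from where it was at the start of the episode above 0.02 m).
It fails at once if a bystander is lifted, toppled or shoved more than 25 mm (distance of any of bead_dish, slag, cork, graver_handle, bead_press, lighter from where it was at the start of the episode above 0.025 m or angle between bead_press's own z axis and vertical above 0.5 rad).
It also fails if it takes over 72 s, if anything falls off the work surface, if the arm or the gripper's body presses on something with over 40 N, if the wrist force passes 120 N, or if a joint passes its speed limit or range.

## Working session

There is one attempt and no reset: what is moved stays moved. The work goes in short steps, Python scripts to look and compute and a shell command to move; the robot and the scene stay as the last step left them, time stands still between calls to the robot, and variables do not carry over. Pictures are saved under pics/ and viewed, and the job is handed in when it is done.

```bash
ls; mkdir -p pics; python3 - <<'E'
from cell import env
import cv2
o=env.get_obs(); print(o, env.tcp_to_tips)
for n in("side","top"):
    im=env.capture(n); cv2.imwrite(f"pics/{n}0.png",im[:,:,::-1])
    print(n,env.get_calibration(n))
E
```

```text
pics
{'clock': 0.0, 'joint_pos': array([-1.32130259e+00,  3.78078203e-01,  7.96242142e-02,  1.27438313e+00,
       -1.86319991e-06,  1.46049961e+00]), 'dq': array([ 0.0011286 , -0.00105414, -0.00040037, -0.00011118,  0.00074675,
        0.0013651 ]), 'joint_efforts': array([ 1.13230857e-03, -4.63613713e+01,  2.69870192e+01,  2.08815298e-02,
       -1.09455248e-04,  6.30897361e-06]), 'tool_pos': array([ 202.29427212, -537.56218494,  238.35155117]), 'orientation': array([-1.68018007,  1.56875554,  1.82120305]), 'force': array([-0.34352623, -0.61046124, -0.3249461 ]), 'moment': array([-0.00577721,  0.02273173,  0.00236772]), 'width': 85.12770533801546} 8.0
side {'fx': 395.7597231810917, 'fy': 395.7597231810917, 'cx': 279.5734627272774, 'cy': 208.73203732278333, 'T': array([[-9.99228690e-01, -9.79179224e-03, -3.80282247e-02,
         6.36074968e+02],
       [ 2.92432214e-02,  4.60771292e-01, -8.87037006e-01,
         7.30867594e+02],
       [ 2.62079963e-02, -8.87464894e-01, -4.60129551e-01,
         4.72585903e+02],
       [ 0.00000000e+00,  0.00000000e+00,  0.00000000e+00,
         1.00000000e+00]])}
top {'fx': 438.96928697593023, 'fy': 438.96928697593023, 'cx': 283.9420277761298, 'cy': 209.4311685774218, 'T': array([[ 1.40991863e-02, -9.84739487e-01,  1.73462834e-01,
         4.65786167e+02],
       [-9.99900330e-01, -1.37575306e-02,  3.17184644e-03,
        -3.31111323e+01],
       [-7.37022188e-04, -1.73490266e-01, -9.84835308e-01,
         9.54326132e+02],
       [ 0.00000000e+00,  0.00000000e+00,  0.00000000e+00,
         1.00000000e+00]])}
```

View pics/side0.png

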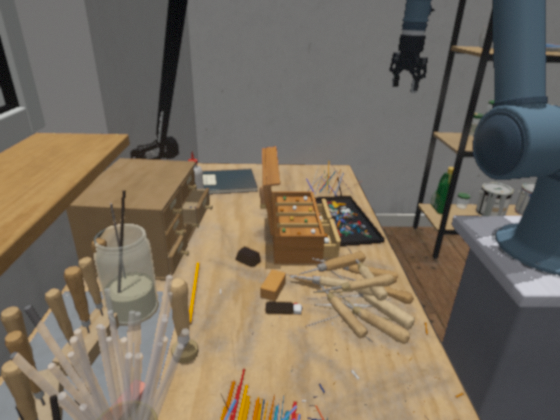

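View pics/top0.png

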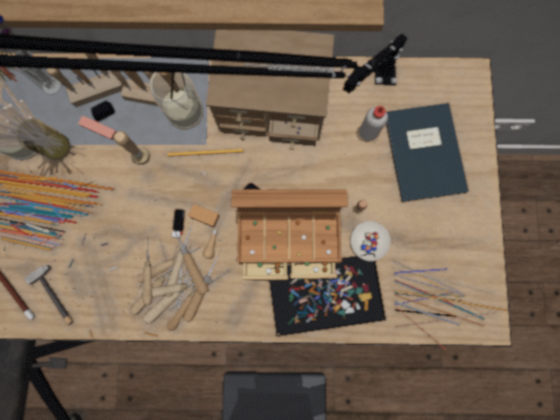

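```bash
python3 - <<'E'
import cv2
a=cv2.imread('pics/top0.png')[170:340,130:430]; cv2.imwrite('pics/topz.png',cv2.resize(a,None,fx=2.6,fy=2.6,interpolation=cv2.INTER_CUBIC))
a=cv2.imread('pics/side0.png')[130:330,180:420]; cv2.imwrite('pics/sidez.png',cv2.resize(a,None,fx=3,fy=3,interpolation=cv2.INTER_CUBIC))
E
```

```text
(no output)
```

View pics/topz.png

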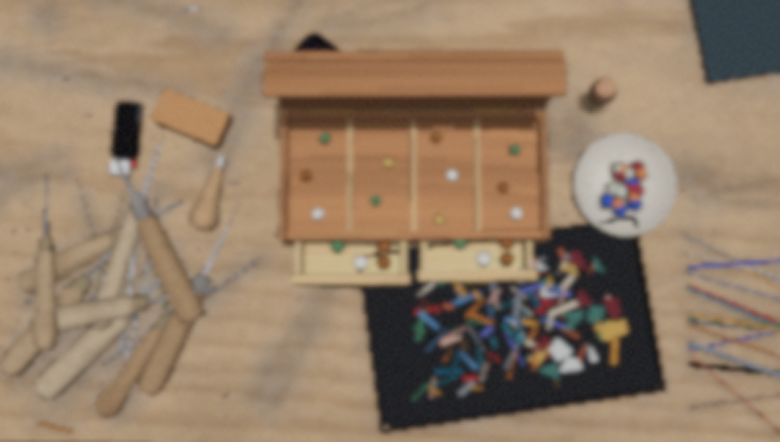

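View pics/sidez.png

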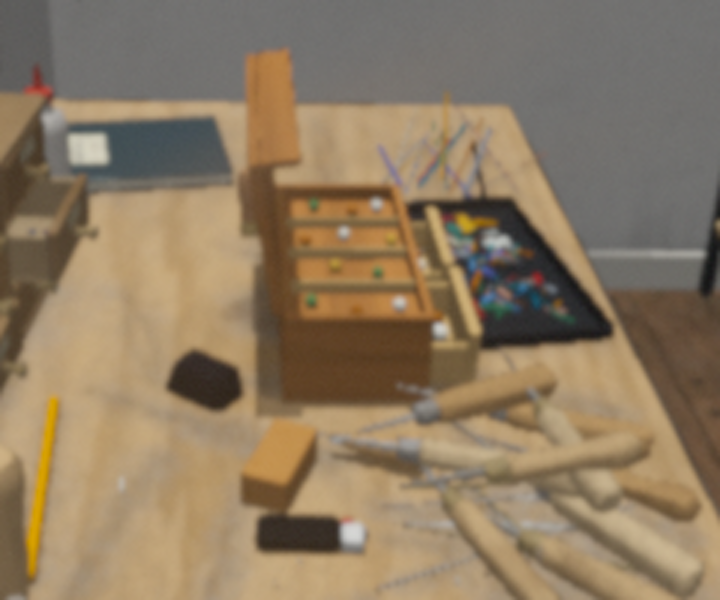

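```bash
cat > h.py <<'E'
import numpy as np
from cell import env
def ray(cam,u,v,z):
    c=env.get_calibration(cam);T=c['T']
    d=T[:3,:3]@np.array([(u-c['cx'])/c['fx'],(v-c['cy'])/c['fy'],1]);o=T[:3,3]
    return (o+d*(z-o[2])/d[2]).round(1)
def proj(cam,p):
    c=env.get_calibration(cam);T=c['T'];q=T[:3,:3].T@(np.array(p)-T[:3,3])
    return np.array([q[0]/q[2]*c['fx']+c['cx'],q[1]/q[2]*c['fy']+c['cy']]).round(1)
E
python3 - <<'E'
from h import *
t=lambda x,y,z:ray('top',x/2.6+130,y/2.6+170,z)
s=lambda x,y,z:ray('side',x/3+180,y/3+130,z)
for n,x,y,z in [('LDl',292,284,52),('LDr',410,284,52),('RDl',416,278,52),('RDr',535,278,52),('boxFL',280,241,70),('boxFR',550,240,70),('lidL out',266,52,181),('lidR out',562,51,181),('lipL',265,96,181),('lipR',566,94,181),('press top',604,88,62),('dish',625,185,17),('trayBL',365,290,10),('trayFL',385,428,10),('trayFR',662,388,10),('trayBR',640,232,10),('graver near',200,225,24),('graverfar',220,160,12)]: print(n,t(x,y,z))
for n,x,y,z in [('boxFL',437,318,70),('boxBL',282,318,70),('boxFR',392,186,70),('lidL',298,160,181),('lidL2',250,165,181),('lidR',290,50,181),('lidR2',246,55,181),('LD',480,338,52),('LDr',450,265,52),('RDr',427,206,52)]: print('S',n,s(x,y,z))
E
```

```text
LDl [479.6  52.3  52. ]
LDr [480.9 -39.8  52. ]
RDl [485.6 -44.5  52. ]
RDr [ 486.9 -137.5   52. ]
boxFL [511.9  60.8  70. ]
boxFR [ 515.6 -147.1   70. ]
lidL out [636.3  63.  181. ]
lidR out [ 639.8 -142.3  181. ]
lipL [605.3  62.6 181. ]
lipR [ 609.5 -144.7  181. ]
press top [ 636.9 -192.2   62. ]
dish [ 564.5 -216.1   17. ]
trayBL [476.3  -3.5  10. ]
trayFL [367.6 -21.6  10. ]
trayFR [ 401.9 -243.9   10. ]
trayBR [ 526.6 -229.    10. ]
graver near [526.3 131.1  24. ]
graverfar [581.2 119.   12. ]
S boxFL [515.6  69.1  70. ]
S boxBL [617.1  70.5  70. ]
S boxFR [ 524.9 -134.7   70. ]
S lidL [609.5  68.  181. ]
S lidL2 [638.6  76.3 181. ]
S lidR [ 609.6 -140.3  181. ]
S lidR2 [ 643.1 -127.   181. ]
S LD [484.8  64.6  52. ]
S LDr [490.5 -36.   52. ]
S RDr [ 495.1 -135.6   52. ]
```

```bash
cat >> h.py <<'E'
from scipy.spatial.transform import Rotation as Ro
def st():
    o=env.get_obs();R=Ro.from_euler('xyz',o['orientation']).as_matrix()
    return o,R
def rel(p,yaw=None):
    """rows toward TCP p (mm) with tool down, jaw axis (tool y) at yaw+90deg nearest"""
    o,R=st()
    d=R.T@(np.array(p)-o['tool_pos'])/10
    rv=np.zeros(3)
    if yaw is not None:
        best=None
        for k in (0,np.pi):
            y=np.array([-np.sin(yaw+k),np.cos(yaw+k),0]);x=np.array([0,0,-1.]);G=np.c_[x,y,np.cross(x,y)]
            r=Ro.from_matrix(R.T@G).as_rotvec(degrees=True)
            if best is None or np.linalg.norm(r)<np.linalg.norm(best): best=r
        rv=best
    print('clock',o['clock'].round(2) if hasattr(o['clock'],'round') else o['clock'],'tcp',o['tool_pos'].round(1),'F',o['force'].round(1),'q',o['joint_pos'].round(2))
    print('d cm',d.round(2),'rv',rv.round(1))
    return d,rv
E
python3 - <<'E'
from h import *
o,R=st();print(R.round(3))
rel([440,6,150],-0.017)
for p in [(700,-40,100),(700,0,150)]: print(proj('top',p))
for u,v in [(240,132),(292,143),(242,110)]: print(ray('top',u,v,100),ray('top',u,v,50))
E
```

```text
[[-0.     0.352 -0.936]
 [ 0.002 -0.936 -0.352]
 [-1.    -0.002 -0.   ]]
clock 0.1 tcp [ 202.3 -537.6  238.4] F [ 0.1 -0.8  0. ] q [-1.32  0.38  0.08  1.27 -0.    1.46]
d cm [  8.93 -42.49 -41.39] rv [21.6  0.   0.1]
[289.3 168.5]
[268.5 161.2]
[775.4  61.5 100. ] [793.5  67.1  50. ]
[753.4 -44.8 100. ] [770.3 -45.5  50. ]
[822.9  58.9 100. ] [843.8  64.3  50. ]
```

```bash
python3 -m handwheel '[[1.3,-42.5,-41.4,21.6,0,0],[1.3,-42.5,-41.4,21.6,0,0],[1.3,-42.5,-41.4,21.6,0,0],[1.3,-42.5,-41.4,21.6,0,0],[1.3,-42.5,-41.4,21.6,0,0],[1.3,-42.5,-41.4,21.6,0,0],[1.3,-42.5,-41.4,21.6,0,0],[1.3,-42.5,-41.4,21.6,0,0],[1.3,-42.5,-41.4,21.6,0,0],[1.3,-42.5,-41.4,21.6,0,0],[1.3,-42.5,-41.4,21.6,0,0],[1.3,-42.5,-41.4,21.6,0,0],[1.3,-42.5,-41.4,21.6,0,0],[1.3,-42.5,-41.4,21.6,0,0],[1.3,-42.5,-41.4,21.6,0,0],[1.3,-42.5,-41.4,21.6,0,0],[1.3,-42.5,-41.4,21.6,0,0],[1.3,-42.5,-41.4,21.6,0,0]]' 0 20
python3 - <<'E'
from h import *
import cv2
rel([440,6,36],-0.017); o,R=st();print(R.round(3),o['width'])
im=env.capture('side');cv2.imwrite('pics/s1.png',im[:,:,::-1])
E
```

```text
clock: 1.6
tool_pos: [439.5, 4.9, 226.1]
orientation: [-0.657, 1.569, 2.466]
force: [0.7, -0.5, 0.2]
width: -0.1
clock 1.6 tcp [439.5   4.9 226.1] F [ 0.7 -0.5  0.2] q [-0.13  0.11 -0.3   1.16  0.    3.03]
d cm [19.01 -0.08 -0.08] rv [-0.1  0.1  0.1]
[[-0.002 -0.018 -1.   ]
 [ 0.001 -1.     0.018]
 [-1.    -0.001  0.002]] -0.08340921029235308
```

View pics/s1.png

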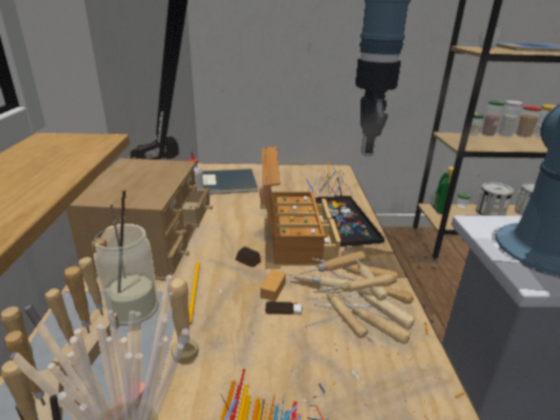

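```bash
python3 -m handwheel '[[4,0,0,0,0,0],[8,0,0,0,0,0],[12,0,0,0,0,0],[15,0,0,0,0,0],[17,0,0,0,0,0],[18.5,0,0,0,0,0],[19,0,0,0,0,0],[19,0,0,0,0,0],[19,0,-1,0,0,0],[19,0,-2,0,0,0],[19,0,-2.5,0,0,0],[19,0,-3,0,0,0],[19,0,-3.5,0,0,0],[19,0,-4,0,0,0],[19,0,-4.5,0,0,0],[19,0,-4.5,0,0,0]]' 0 20
python3 - <<'E'
from h import *
import cv2
rel([503,6,36],-0.017)
im=env.capture('side')[130:330,180:420];cv2.imwrite('pics/s2.png',cv2.resize(im,None,fx=2.5,fy=2.5)[:,:,::-1])
E
```

```text
clock: 2.98
tool_pos: [485.3, 4.0, 36.3]
orientation: [-1.325, 1.569, 1.797]
force: [-0.0, -0.2, -0.3]
width: -0.0
clock 2.9833 tcp [485.3   4.   36.3] F [-0.  -0.2 -0.3] q [-0.12  0.37 -0.51  0.7   0.    3.04]
d cm [ 0.03 -0.23 -1.76] rv [-0.1  0.   0.1]
```

View pics/s2.png

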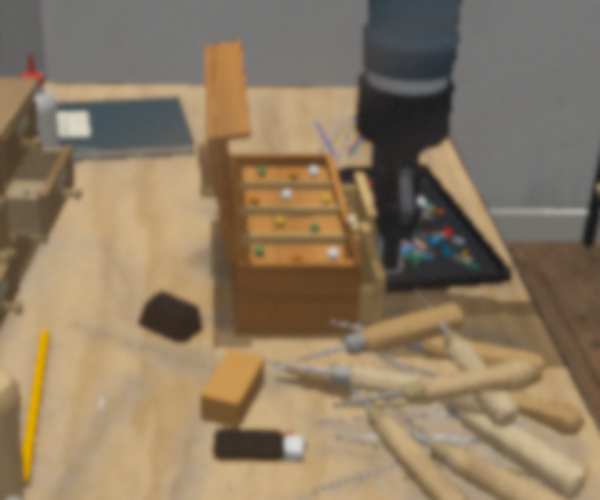

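```bash
python3 -m handwheel '[[0,0,-0.4,0,0,0],[0,0,-0.8,0,0,0],[0,0,-1.2,0,0,0],[0,0,-1.4,0,0,0],[0,0,-1.4,0,0,0],[0,0,-1.4,0,0,0]]'
python3 -m handwheel '[[0,0,-0.1,0,0,0],[0,0,-0.2,0,0,0],[0,0,-0.3,0,0,0],[0,0,-0.4,0,0,0],[0,0,-0.4,0,0,0]]'
python3 - <<'E'
from h import *
import cv2
rel([503,6,36],-0.017)
im=env.capture('side')[130:330,180:420];cv2.imwrite('pics/s3.png',cv2.resize(im,None,fx=2.5,fy=2.5)[:,:,::-1])
im=env.capture('top')[170:340,130:430];cv2.imwrite('pics/t3.png',cv2.resize(im,None,fx=2.6,fy=2.6)[:,:,::-1])
E
```

```text
clock: 3.53
tool_pos: [499.6, 3.6, 36.3]
orientation: [-1.928, 1.57, 1.195]
force: [1.4, 0.5, -0.2]
width: 0.0
clock: 3.95
tool_pos: [503.7, 3.6, 36.3]
orientation: [-1.966, 1.57, 1.156]
force: [-0.8, 1.2, -0.7]
width: -0.2
clock 3.95 tcp [503.7   3.6  36.3] F [-0.8  1.2 -0.7] q [-0.12  0.4  -0.46  0.72  0.    3.04]
d cm [ 0.03 -0.24  0.08] rv [-0.1 -0.   0.1]
```

View pics/s3.png

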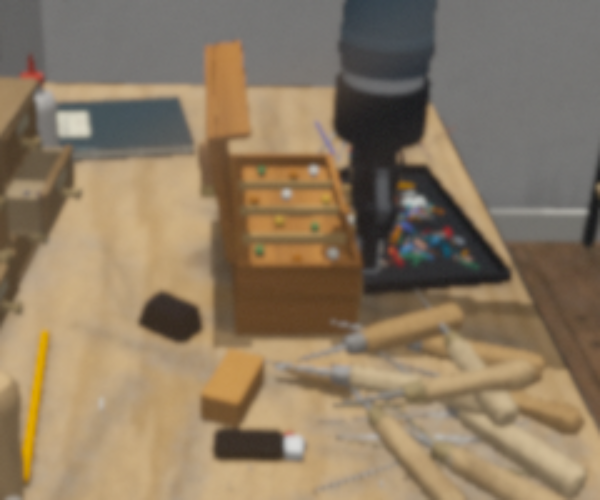

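View pics/t3.png

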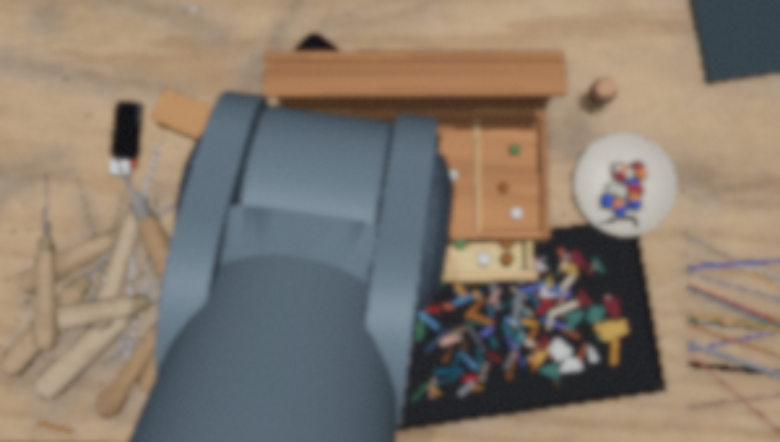

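```bash
python3 -m handwheel '[[0,0,-0.1,0,0,0],[0,0,-0.1,0,0,0],[0,0,-0.1,0,0,0]]'
python3 -m handwheel '[[0,0,-0.1,0,0,0],[0,0,-0.1,0,0,0],[0,0,-0.1,0,0,0]]'
python3 -m handwheel '[[0,0,-0.1,0,0,0],[0,0,-0.1,0,0,0],[0,0,-0.1,0,0,0]]'
```

```text
clock: 4.3
tool_pos: [504.7, 3.5, 36.3]
orientation: [-2.041, 1.57, 1.082]
force: [-0.9, 0.6, -0.5]
width: -0.0
clock: 4.55
tool_pos: [505.7, 3.4, 36.3]
orientation: [-1.982, 1.57, 1.14]
force: [-1.8, 0.7, 0.6]
width: 0.0
clock: 4.8
tool_pos: [505.7, 3.5, 36.2]
orientation: [-0.493, 1.569, 2.63]
force: [-5.1, 0.1, 5.0]
width: -0.0
```

```bash
python3 -m handwheel '[[0,0,2,0,0,0],[0,0,4.5,0,0,0],[0,3,4.5,0,0,0],[0,6.5,4.5,0,0,0],[0,9.8,4.5,0,0,0],[0,9.8,4.5,0,0,0],[0,9.8,3.5,0,0,0],[0,9.8,2.5,0,0,0],[0,9.8,1.8,0,0,0],[0,9.8,1.2,0,0,0],[0,9.8,0.8,0,0,0],[0,9.8,0.4,0,0,0],[0,9.8,0.2,0,0,0],[0,9.8,0.2,0,0,0]]'
python3 -m handwheel '[[0,0,-0.1,0,0,0],[0,0,-0.1,0,0,0],[0,0,-0.1,0,0,0]]'
python3 - <<'E'
from h import *
rel([503,-93,36],-0.017)
E
```

```text
clock: 5.97
tool_pos: [502.4, -94.2, 36.2]
orientation: [-0.939, 1.57, 2.184]
force: [0.4, -0.1, -0.1]
width: 0.1
clock: 6.22
tool_pos: [503.4, -94.0, 36.1]
orientation: [-1.172, 1.569, 1.951]
force: [-0.8, 0.5, -0.2]
width: 0.1
clock 6.2167 tcp [503.4 -94.   36.1] F [-0.8  0.5 -0.2] q [-0.31  0.41 -0.43  0.73  0.    2.85]
d cm [ 0.02 -0.1   0.04] rv [-0.1  0.   0.1]
```

```bash
python3 -m handwheel '[[0,0,-0.1,0,0,0],[0,0,-0.2,0,0,0],[0,0,-0.25,0,0,0],[0,0,-0.25,0,0,0]]'
python3 -m handwheel '[[0,0,-0.1,0,0,0],[0,0,-0.1,0,0,0],[0,0,-0.1,0,0,0]]'
```

```text
clock: 6.55
tool_pos: [505.9, -94.0, 36.2]
orientation: [-1.175, 1.569, 1.948]
force: [-0.8, -1.0, 0.7]
width: -0.2
clock: 6.8
tool_pos: [506.3, -93.9, 36.0]
orientation: [-0.794, 1.568, 2.329]
force: [-2.7, -0.4, 0.8]
width: 0.2
```

```bash
python3 -m handwheel '[[0,0,-0.1,0,0,0],[0,0,-0.1,0,0,0],[0,0,-0.1,0,0,0]]'
python3 -m handwheel '[[0,0,-0.1,0,0,0],[0,0,-0.1,0,0,0],[0,0,-0.1,0,0,0]]'
```

```text
clock: 7.05
tool_pos: [506.4, -93.8, 35.7]
orientation: [-0.485, 1.567, 2.638]
force: [-5.0, -0.9, 1.8]
width: -0.1
clock: 7.3
tool_pos: [506.2, -93.5, 35.2]
orientation: [-0.382, 1.565, 2.741]
force: [-5.8, 0.4, 1.6]
width: 0.1
```

Hard stop felt. Back off, rise, and check from above.

```bash
python3 -m handwheel '[[0,0,2,0,0,0],[0,0,5,0,0,0],[-4,0,7,0,0,0],[-8,0,9,0,0,0],[-12,0,12,0,0,0],[-16,0,13,0,0,0],[-20,0,13,0,0,0],[-24,4,13,0,0,0],[-25,8,13,0,0,0],[-25,12,13,0,0,0],[-25,14,13,0,0,0],[-25,14,13,0,0,0]]'
python3 - <<'E'
from h import *
import cv2
rel([680,-42,280],-0.017)
im=env.capture('side')[130:330,180:420];cv2.imwrite('pics/s4.png',cv2.resize(im,None,fx=2.5,fy=2.5)[:,:,::-1])
im=env.capture('top')[170:340,130:430];cv2.imwrite('pics/t4.png',cv2.resize(im,None,fx=2.6,fy=2.6)[:,:,::-1])
E
```

```text
clock: 8.3
tool_pos: [377.1, -238.5, 287.2]
orientation: [1.556, 1.567, -1.61]
force: [0.4, 0.2, 0.2]
width: 0.1
clock 8.3 tcp [ 377.1 -238.5  287.2] F [0.4 0.2 0.2] q [-0.7   0.1  -0.15  1.31 -0.    2.46]
d cm [  0.63 -20.39 -29.8 ] rv [-0.4  0.  -0.2]
```

View pics/s4.png

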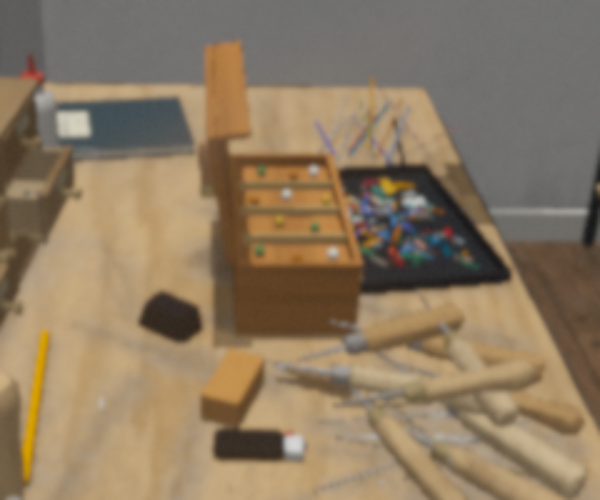

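View pics/t4.png

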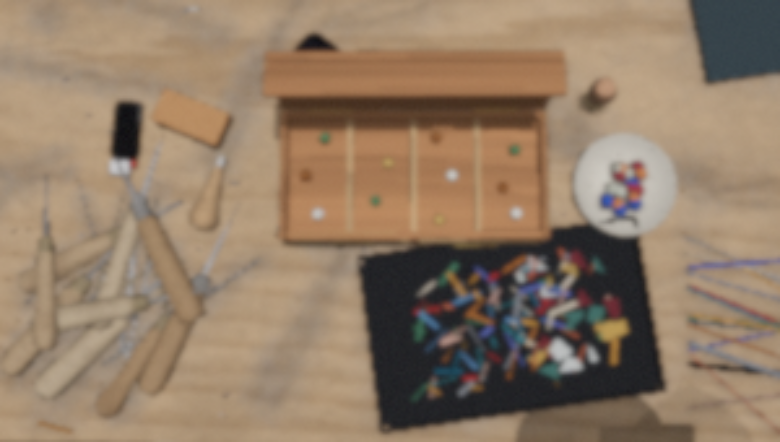

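```bash
python3 -m handwheel '[[0.6,-20.4,-29,0,0,0],[0.6,-20.4,-29,0,0,0],[0.6,-20.4,-29,0,0,0],[0.6,-20.4,-29,0,0,0],[0.6,-20.4,-29,0,0,0],[0.6,-20.4,-29,0,0,0],[0.6,-20.4,-29,0,0,0],[0.6,-20.4,-29,0,0,0],[0.6,-20.4,-29,0,0,0],[0.6,-20.4,-29,0,0,0],[0.6,-20.4,-29,0,0,0],[0.6,-20.4,-29,0,0,0]]'
python3 - <<'E'
from h import *
rel([672,-42,160],-0.017)
E
```

```text
clock: 9.4
tool_pos: [669.7, -34.4, 279.3]
orientation: [-0.435, 1.567, 2.686]
force: [0.2, 0.0, -0.5]
width: -0.2
clock 9.4 tcp [669.7 -34.4 279.3] F [ 0.2  0.  -0.5] q [-0.15  0.6   0.54  1.52  0.    3.02]
d cm [11.93  0.77 -0.29] rv [-0.2  0.2  0.1]
```

```bash
python3 -m handwheel '[[3,0.8,-0.3,0,0,0],[6,0.8,-0.3,0,0,0],[9,0.8,-0.3,0,0,0],[11,0.8,-0.3,0,0,0],[11.9,0.8,-0.3,0,0,0],[11.9,0.8,-0.3,0,0,0]]'
python3 - <<'E'
from h import *
import cv2
rel([640,-42,160],-0.017)
im=env.capture('side')[60:300,150:450];cv2.imwrite('pics/s5.png',cv2.resize(im,None,fx=2.5,fy=2.5)[:,:,::-1])
E
```

```text
clock: 9.9
tool_pos: [669.4, -42.6, 158.4]
orientation: [-0.285, 1.562, 2.835]
force: [0.6, 0.5, -0.1]
width: 0.3
clock 9.9 tcp [669.4 -42.6 158.4] F [ 0.6  0.5 -0.1] q [-0.16  0.61  0.25  1.22  0.    3.  ]
d cm [-0.14  0.    2.95] rv [-0.2  0.5  0.1]
```

View pics/s5.png

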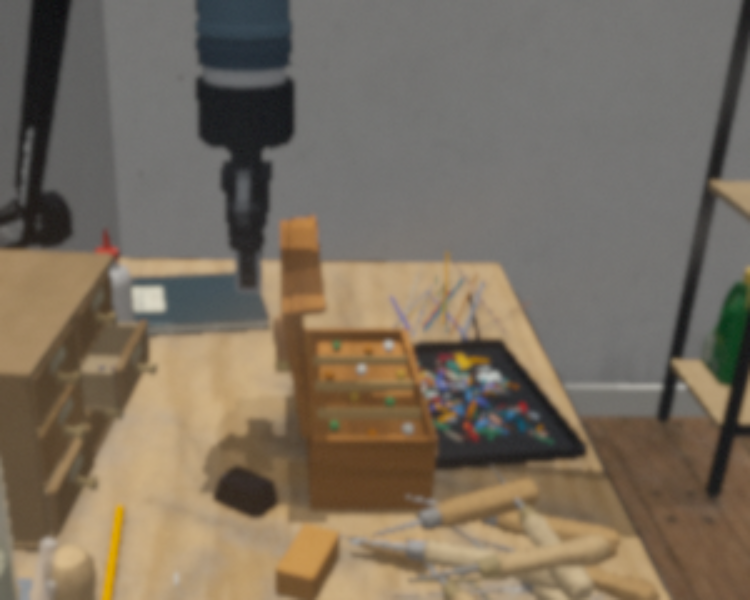

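```bash
python3 -m handwheel '[[0,0,1,0,0,0],[0,0,1.6,0,0,0],[0,0,2.1,0,0,0],[0,0,2.6,0,0,0],[0,0,3.1,0,0,0],[0,0,3.6,0,0,0],[0,0,4.2,0,0,0],[0,0,4.8,0,0,0],[0,0,4.8,0,0,0]]'
python3 - <<'E'
from h import *
import cv2
rel([593,-42,152],-0.017)
im=env.capture('side')[60:300,150:450];cv2.imwrite('pics/s6.png',cv2.resize(im,None,fx=2.5,fy=2.5)[:,:,::-1])
E
```

```text
clock: 10.7
tool_pos: [621.4, -41.7, 160.7]
orientation: [-0.255, 1.564, 2.865]
force: [0.7, -0.4, 1.7]
width: 0.1
clock 10.7 tcp [621.4 -41.7 160.7] F [ 0.7 -0.4  1.7] q [-0.17  0.51  0.08  1.15  0.    2.99]
d cm [0.89 0.09 2.83] rv [-0.2  0.4  0.1]
```

View pics/s6.png

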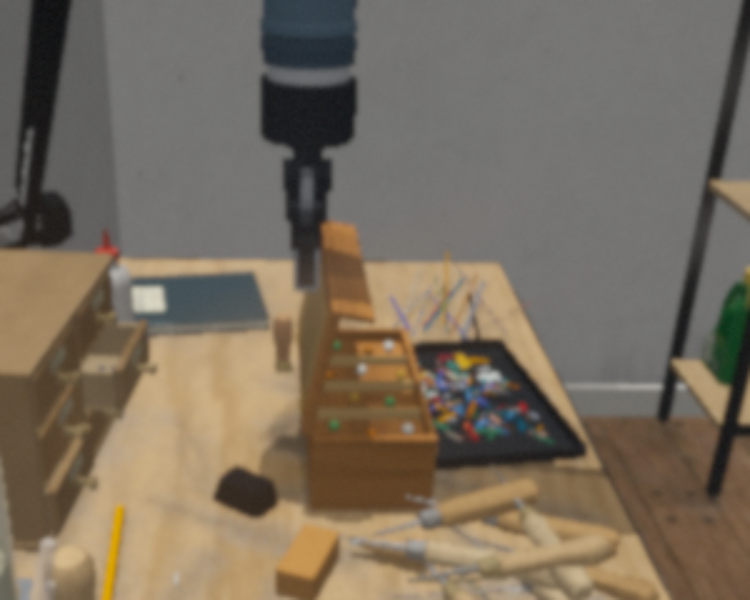

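```bash
python3 -m handwheel '[[0.2,0,0.7,0,0,0],[0.4,0,1.4,0,0,0],[0.6,0,2.1,0,0,0],[0.9,0,2.8,0,0,0],[1.2,0,3.4,0,0,0],[1.5,0,4,0,0,0],[1.9,0,4.6,0,0,0],[2.4,0,5.1,0,0,0],[2.9,0,5.6,0,0,0],[3.5,0,6,0,0,0],[3.5,0,6,0,0,0]]'
python3 - <<'E'
from h import *
import cv2
rel([551,-42,108],-0.017)
im=env.capture('side')[60:300,150:450];cv2.imwrite('pics/s7.png',cv2.resize(im,None,fx=2.5,fy=2.5)[:,:,::-1])
E
```

```text
clock: 11.67
tool_pos: [558.9, -39.7, 124.1]
orientation: [-0.275, 1.559, 2.846]
force: [-0.1, 0.4, 0.5]
width: -0.1
clock 11.6667 tcp [558.9 -39.7 124.1] F [-0.1  0.4  0.5] q [-0.18  0.42 -0.17  1.    0.    2.98]
d cm [1.62 0.25 0.77] rv [-0.2  0.6  0.2]
```

View pics/s7.png

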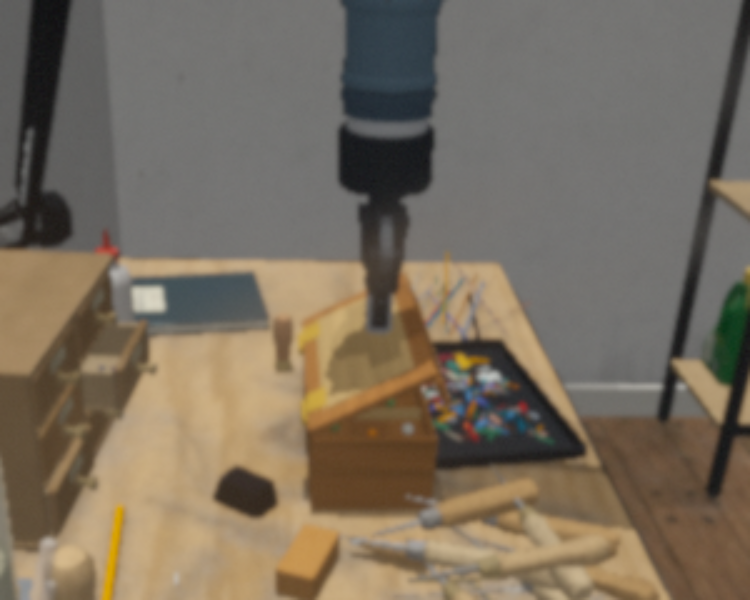

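```bash
python3 -m handwheel '[[0.5,0,0.3,0,0,0],[1,0,0.6,0,0,0],[1.5,0,0.9,0,0,0],[2,0,1.1,0,0,0],[2.5,0,1.3,0,0,0],[2.9,0,1.4,0,0,0],[3.2,0,1.5,0,0,0],[3.2,0,1.5,0,0,0]]'
python3 -m handwheel '[[0.15,0,0,0,0,0],[0.3,0,0,0,0,0],[0.3,0,0,0,0,0]]'
python3 -m handwheel '[[0.1,0,0,0,0,0],[0.2,0,0,0,0,0],[0.2,0,0,0,0,0]]'
```

```text
clock: 12.38
tool_pos: [542.9, -39.0, 91.7]
orientation: [-0.285, 1.557, 2.836]
force: [0.4, -0.1, -0.4]
width: 0.1
clock: 12.63
tool_pos: [542.4, -38.9, 88.3]
orientation: [-0.274, 1.556, 2.847]
force: [0.5, -0.2, -0.1]
width: 0.2
clock: 12.88
tool_pos: [542.3, -38.9, 87.0]
orientation: [-0.272, 1.557, 2.849]
force: [-2.5, 0.0, 6.5]
width: -0.1
```

```bash
python3 -m handwheel '[[0.1,0,0,0,0,0],[0.1,0,0,0,0,0],[0.1,0,0,0,0,0]]'
python3 -m handwheel '[[0.1,0,0,0,0,0],[0.15,0,0,0,0,0],[0.15,0,0,0,0,0]]'
```

```text
clock: 13.13
tool_pos: [542.3, -38.9, 87.0]
orientation: [-0.269, 1.557, 2.851]
force: [-1.9, 0.1, 8.2]
width: 0.0
clock: 13.38
tool_pos: [542.3, -38.9, 87.0]
orientation: [-0.262, 1.558, 2.859]
force: [-4.4, -0.5, 11.6]
width: 0.2
```

```bash
python3 -m handwheel '[[-2,0,0,0,0,0],[-5,0,0,0,0,0],[-9,0,1,0,0,0],[-13,0,4,0,0,0],[-17,2,8,0,0,0],[-18,6,12,0,0,0],[-18,10,16,0,0,0],[-18,14,16,0,0,0],[-18,18,16,0,0,0],[-18,20,16,0,0,0],[-18,20,16,0,0,0],[-18,20,16,0,0,0]]'
python3 - <<'E'
from h import *
import cv2
im=env.capture('side')[130:330,180:420];cv2.imwrite('pics/s8.png',cv2.resize(im,None,fx=2.5,fy=2.5)[:,:,::-1])
im=env.capture('top')[170:340,130:430];cv2.imwrite('pics/t8.png',cv2.resize(im,None,fx=2.6,fy=2.6)[:,:,::-1])
E
```

```text
clock: 14.38
tool_pos: [379.6, -239.5, 268.2]
orientation: [-0.166, 1.558, 2.949]
force: [0.5, 0.0, 0.3]
width: -0.0
```

View pics/s8.png

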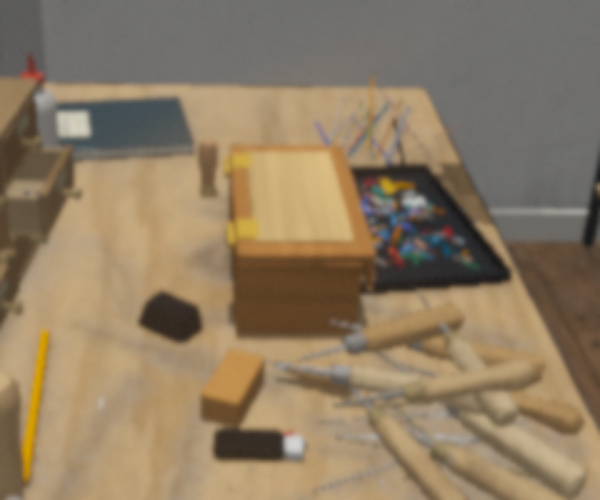

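View pics/t8.png

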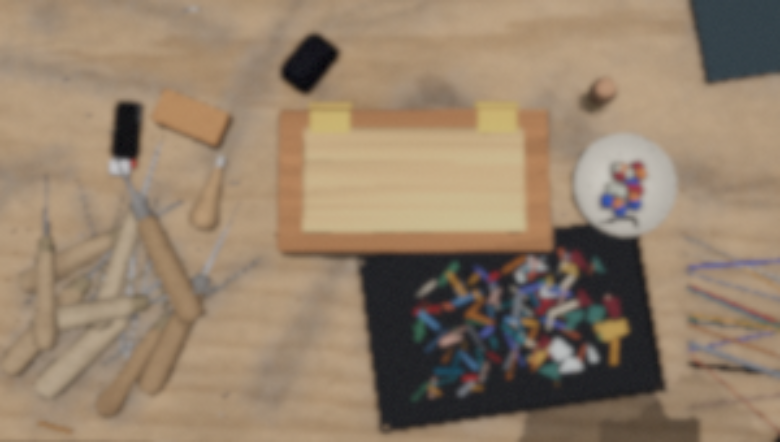

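```bash
python3 - <<'E'
from h import *
print(ray('top',280/2.6+130,252/2.6+170,79),ray('top',553/2.6+130,250/2.6+170,79))
print(ray('side',374/2.5+180,252/2.5+130,79))
print(env.job_done())
E
```

```text
[503.2  59.6  79. ] [ 507.6 -148.2   79. ]
[507.9  64.2  79. ]
the job is handed in; nothing more can be done
None
```

The bead box is closed and the job is handed in at about 14.5 s of robot time; `job_done` gave no verdict, so what follows rests on my own checks.

**Drawers:** With the gripper shut and pointing down, I pushed the left drawer home, then the right, while the lid was still up. I stopped each push when the force rose to about 5–6 N and the tool stopped moving. The pictures taken afterwards showed both drawers shut and the box where it had been.

**Lid:** I went over and behind the lid, tipped it forward along its arc, and pressed it flat with about 12 N. The tip stopped 79 mm above the bench, which is the shut height. I then moved the arm clear.

**Last checks:**
- Both views show the lid flat with its lip over the drawer fronts.
- The shut lid's front edge measured about x = 503 to 508 mm, against about 504 expected; the two cameras differ by up to about 5 mm.
- By eye, the dish, stamp, slag, cork, graver and lighter had not moved. The slag was mostly hidden behind the lid in the first top view.
- The force reading with the arm clear was close to zero, and no check failed.

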